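# Find and press the plate reader's concealed lid release

## Robot

A 6-joint arm with a two-finger parallel gripper is mounted at the origin on the work surface. World frame = base frame: x ahead of the robot, y to its left, z up, the work surface at z = 0. Lengths are in m, angles in rad, forces in N, time in s.
With the tool pointing down it reaches from about 0.15 to 0.775 m from the base axis. Payload 6.1 kg.
Tool frame: the origin (TCP) lies at the very end of the fingers, on their centre line; the grasp point (between the pads) lies 19 mm behind it; z points along the fingers, y is the line along which they close (so a half turn about z gives the same grasp; the last joint's range is limited). The gripper opens to 85 mm and grips with 20 to 120 N. Pads are 22 mm wide; open, the fingers measure 114 mm over their backs; the gripper's body (76 mm by 85 mm) begins 54 mm behind the grasp point. The pads swing forward as they close: fully open they stand 13 mm farther back than shut.
Start: joints at [-1.21, 0.126, -0.04, 1.405, 0, 1.571], TCP at [0.185, -0.491, 0.201] pointing down, gripper open.
Joint ranges: [-2.72, 2.72], [-0.95, 1.95], [-1.27, 1.35], [-1.78, 2.02], [-1.46, 1.47], [-3.14, 3.14]. Speed limits (rad/s): [2.39, 2.39, 3.01, 3.14, 3.14, 3.14].

## Interface

Orientations are given as a 3x3 rotation matrix whose columns are the frame's x, y, z axes.
In Python, from workcell import monitor, imaging, ticket gives the robot as it stands.
- The arm moves only by the tool carry_out, never from a script. Its arguments are lists of equal length, an entry for each row: "fingers": the closure, from 0 (fully open) to 1 (shut); "offset": the shift along the world's x, y, z in cm, a list of three; "rotation": the turn, a rotation vector about the world's x, y, z in rad, a list of three. In form: {"fingers": [fingers, ...], "offset": [[x, y, z], ...], "rotation": [[ax, ay, az], ...]}. A call has 1 to 10 rows; each row is the pose to reach, as a shift and turn from the pose commanded when the call began; what a row does not reach only later rows make up. A row lasts 1/10 s, in which the tool goes at most 50 mm and 8.59 degrees, less where a joint would pass 70% of its speed; a pose out of reach is approached as far as the arm can. A call with a gripper value outside its range is refused whole. The fingers move at their own pace and stop on an object; the grip force is fixed at half the most. Time passes only in rows, so rows that repeat a pose let the fingers close. It gives the time, the measured TCP pose, the force, the opening and the grip force at its end, in the units of the state.
- monitor.observe(): the state, without advancing time (a new reading comes with each control period).
- imaging.get_image(name): name is "side" or "top" or "wrist"; returns a dict with "frame" (480x640x3 uint8, red, green, blue), "depth" (480x640 float32, m along the optical axis (not along the pixel's ray), 0 where there is no reading), "vertical_fov" (degrees; the focal length in pixels is half the picture's height over the tangent of half this angle, whatever the lens; pixels are square), "cx", "cy" (the principal point, pixels), "R" (3x3) and "t" (3): a world point X has camera coordinates R X + t. Camera axes: x right, y down, z forward; pixel columns grow to the right and rows downward; lengths in m; the calibration is good to about 2 mm. A picture is of the moment at which its call begins.
- ticket.hand_in(): hands the job in; it is judged then, once.
The state is a dict: "time": time; "joint_pos": joint angles; "joint_vel": joint speeds; "effort": joint torques, N m; "eef_pos": TCP position; "tcp_rot": TCP orientation; "force": force on the tool from outside, world axes, zero at the start; "ft_torque": the same for the moment, N m; "gripper_width": finger opening in m; "gripper_force": force on a finger pad.
Only numpy, scipy, OpenCV 4.12 (cv2) and the standard library are available. Lean on these libraries where they do the work, as an engineer would, in place of code of your own. Each camera call takes 0.05 s, during which the arm holds its last target. There are 200 camera calls.

## Task

Open the plate reader's lid with its concealed release: with the fingertips and a light touch, find the one of the three look-alike flush pads in the flat grey strip along the front of its deck that gives, and press it in until the catch lets go and the lid springs up by itself. Do not touch the lid, do not push hard on anything, pick nothing up, and leave everything else where it stands. Finish with the hand clear of the reader, the release sprung back and the lid standing fully open.

Things in the scene. Friction and masses are not known exactly. Their poses are not given: they have to be found in the camera images.
- reader: Plate reader, an off-white bench instrument fixed to the bench: 400 mm deep (x) x 540 mm wide (y), flat deck 116.5 mm above the bench, a console with a violet display along the rear edge, 172 mm high. Origin: centre of its underside, on the bench; x points from its front (towards the robot) to its rear, y to the left, z up; it may be turned up to 0.2 rad.
- strip_mid (a point): Centre of the top face of the grey front strip, a hard, level, fixed panel 300 mm long (along the reader's y) x 60 mm wide (along its x), 115 mm above the bench and 1.5 mm below the deck around it; same axes as the reader. On its long centre line are three alike rectangular openings, 52 mm along the strip x 42 mm across, 68 mm apart centre to centre.
- strip_left (a point): Left (+y) end of the strip, 150 mm from its middle, on its long centre line and top face. In each opening sits a slightly darker grey pad, 49 x 39 mm, its top 2 mm below the strip, with a dark 1.5 mm gap around it. One pad, any of the three, is the lid release; the other two are fixed covers that look the same but do not give.
- strip_right (a point): Right (-y) end of the strip, 150 mm from its middle, on its long centre line and top face. The row of three pads sits as a whole up to 35 mm off the strip's middle, to either side along the strip. The positions of the pads are not reported: they must be felt or seen.
- release (a joint): Travel of the release pad in m, straight down: 0 = at rest (2 mm below the strip), 0.006 = pressed to its stop. A spring returns it: it starts to move at about 3.2 N, frees the lid's catch at about 4 mm (6 to 7 N) and reaches its stop at 8 N, where its top is 8 mm below the strip. Pressing straight down anywhere on the pad works.
- lid (a joint): Angle of the reader's lid in rad: 0 = shut and latched, 1.25 = fully open. The latch holds it shut; once freed, its own spring swings it up in about 2 s and holds it open. It does not fall back.
- lid_lip (a point): Middle of the front edge of the lid, a light grey plate 162 (x) x 212 (y) x 12 mm with a dark inlay, lying on the middle of the deck when shut, its front edge 78 mm behind the strip's centre line. It is hinged along its rear edge, 162 mm from this point, and opens upward, its front edge rising up and away from the strip.
- microplate: Bystander: white 96-well plate, 128 x 86 x 14, loose on the reader's deck to the left (+y) of the lid (mm). Origin: centre of its underside.
- vial: Bystander: small amber jar with white cap, 40 dia x 48 high, loose on the reader's deck to the right (-y) of the lid (mm). Origin: centre of its underside.
- tip_box: Bystander: blue pipette-tip box with pale lid, 124 x 86 x 67, on the bench to the left (mm). Origin: centre of its underside.
- tube_rack: Bystander: white rack of capped tubes, 100 x 210 x 82, on the bench to the left (mm). Origin: centre of its underside.
- reagent: Bystander: amber bottle with blue cap, 72 dia x 150 high, on the bench to the left (mm). Origin: centre of its underside.
- pipette: Bystander: pale grey pipette lying flat, about 255 long and 31 high, on the bench to the right (mm). Origin: under its handle; x runs along it towards its tip.
- mouse: Bystander: grey computer mouse, 105 x 60 x 32, on the bench to the right (mm). Origin: centre of its underside.
- dish: Bystander: blue shallow dish, 100 dia x 22 high, on the bench to the right (mm). Origin: centre of its underside.

How it is judged:
On the way, in this order (a step that is already met when the one before it is completed fails the run):
1. the fingers press the release pad in (more than 3.5 mm of its 6 mm) (value of joint release above 0.0035 m and contact force between the fingers and anything else above 1 N), for 0.05 s.
2. the lid has sprung up (more than 1.1 rad) (value of joint lid above 1.1 rad), for 0.2 s.
At the end, for the whole second after the job is handed in: The lid stands open at more than 1.15 rad of 1.25 and at rest, the release has sprung back to within 1 mm, and every bystander is at rest within 20 mm of where it began (value of joint lid above 1.15 rad and velocity of joint lid between -0.05 and 0.05 rad/s and value of joint release below 0.001 m and distance of each of microplate, vial, tip_box, tube_rack, reagent, pipette, mouse, dish from where it was at the start of the episode below 0.02 m and linear speed of each of microplate, vial, tip_box, tube_rack, reagent, pipette, mouse, dish below 0.02 m/s); the robot touches nothing.
It fails at once if the robot touches the lid (more than 1 N) (contact force between any of the fingers, the arm and lid above 1 N).
It fails at once if the robot pushes on something with more than 90 N (contact force between any of the fingers, the arm and anything else above 90 N).
It fails at once if a loose thing on the deck or bench is moved more than 20 mm or picked up (distance of any of microplate, vial, tip_box, tube_rack, reagent, pipette, mouse, dish from where it was at the start of the episode above 0.02 m).
It also fails if it takes over 61 s, if anything falls off the work surface, if the arm or the gripper's body presses on something with over 40 N, if the wrist force passes 120 N, or if a joint passes its speed limit or range.

## Working session

There is one attempt and no reset: what is moved stays moved. The work goes in short steps, Python scripts to look and compute and a tool call to move; the robot and the scene stay as the last step left them, time stands still between calls to the robot, and variables do not carry over. Pictures are saved under pics/ and viewed, at most 10 in all, crops included, and the job is handed in when it is done.

Besides the shell and the picture viewer there is one more tool, called after ">>>" as name(argument=value, ...), one argument or row to a line, values as JSON. carry_out: Moves the arm, as the interface text tells. Its arguments: {"type":"object","properties":{"fingers":{"type":"array","items":{"type":"number"}},"offset":{"type":"array","items":{"type":"array","items":{"type":"number"}}},"rotation":{"type":"array","items":{"type":"array","items":{"type":"number"}}}},"required":["fingers","offset","rotation"]}

```bash
mkdir -p pics; cat > h.py <<'E'
import numpy as np, cv2
from workcell import monitor, imaging, ticket
def grab(n,save=None):
    d=imaging.get_image(n); np.savez('last_'+n,**d)
    if save: cv2.imwrite('pics/'+save,d['frame'][:,:,::-1])
    return d
def load(n): return dict(np.load('last_'+n+'.npz'))
def K(d):
    f=240/np.tan(np.radians(d['vertical_fov'])/2); return f
def ray(d,u,v,z):  # world point on plane height z
    r=d['R'].T@np.array([(u-d['cx'])/K(d),(v-d['cy'])/K(d),1.]); o=-d['R'].T@d['t']
    return o+r*(z-o[2])/r[2]
def dep(d,u,v):
    z=d['depth'][int(v),int(u)]
    return d['R'].T@(np.array([(u-d['cx'])/K(d)*z,(v-d['cy'])/K(d)*z,z])-d['t'])
def proj(d,X):
    c=d['R']@X+d['t']; return c[:2]/c[2]*K(d)+[d['cx'],d['cy']]
E
python3 - <<'E'
from h import *
d=grab('top','top.png'); grab('side','side.png')
s=monitor.observe(); print(s['eef_pos'],s['tcp_rot'],s['force'],s['time'],s['gripper_width'])
print(-d['R'].T@d['t'],d['R'])
E
```

```text
[ 0.18518489 -0.49082347  0.20079405] [[ 9.35617780e-01  3.53014313e-01 -5.14119623e-04]
 [ 3.53014688e-01 -9.35616822e-01  1.33908013e-03]
 [-8.30451559e-06 -1.43435895e-03 -9.99998971e-01]] [0.33497476 0.13045578 0.05590835] 0.1 0.0854463972219094
[ 0.23064344 -0.00428494  1.56303035] [[ 0.05019155 -0.9987347   0.00313094]
 [-0.97608239 -0.04971663 -0.21163987]
 [ 0.21152774  0.00756648 -0.97734271]]
```

View pics/top.png

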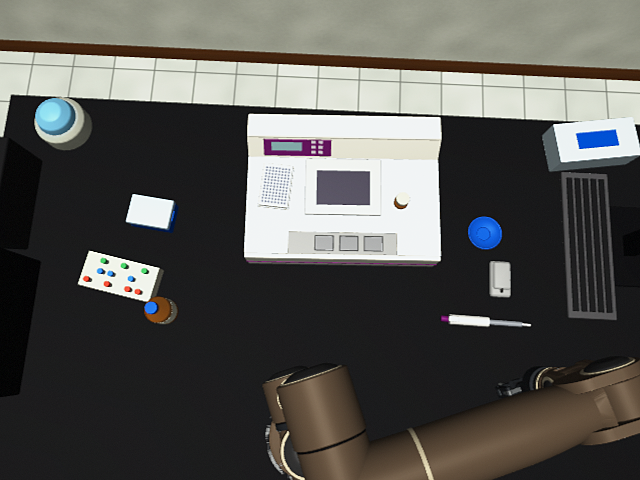

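View pics/side.png

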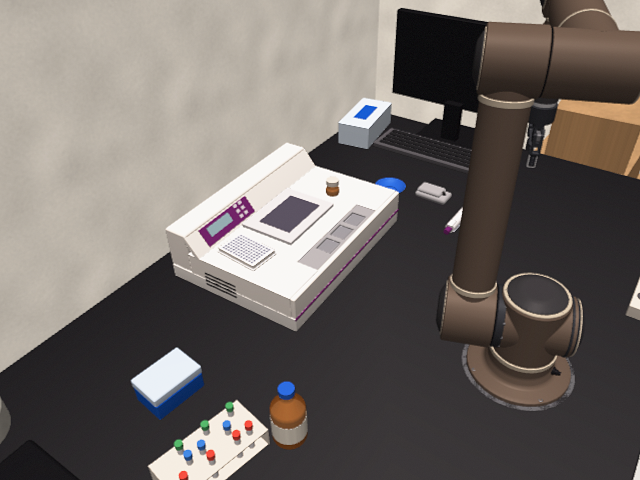

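The top view shows the strip at about u 289–397, v 232–254, with pads near (324,243), (348,243) and (373,243). The lid's front edge is at v≈214. The side view agrees.

```bash
python3 - <<'E'
from h import *
d=load('top')
for n,u,v in [('L',289,243),('R',397,243),('p1',324,243),('p2',348.5,243),('p3',373.5,243),('lipL',306,214),('lipR',381,215),('fl',244,258),('fr',440,259)]:
    print(n,ray(d,u,v,.115).round(4),dep(d,u,v).round(4))
s=load('side')
for u,v in [(318,252),(335,238),(355,220)]: print(ray(s,u,v,.113).round(4),dep(s,u,v).round(4))
im=d['frame'][205:275,275:415]; cv2.imwrite('pics/crop.png',cv2.resize(im,None,fx=5,fy=5,interpolation=cv2.INTER_CUBIC)[:,:,::-1])
E
```

```text
L [0.5167 0.0826 0.115 ] [0.5169 0.0827 0.114 ]
R [ 0.5319 -0.2145  0.115 ] [ 0.5313 -0.2141  0.1175]
p1 [ 0.5216 -0.0136  0.115 ] [ 0.5228 -0.0136  0.1092]
p2 [ 0.5251 -0.081   0.115 ] [ 0.5267 -0.0814  0.1069]
p3 [ 0.5286 -0.1498  0.115 ] [ 0.5293 -0.1502  0.1114]
lipL [0.6014 0.0404 0.115 ] [0.6016 0.0404 0.1143]
lipR [ 0.6092 -0.1685  0.115 ] [ 0.6088 -0.1683  0.1163]
fl [0.4687 0.203  0.115 ] [ 0.488   0.2198 -0.0023]
fr [ 0.4932 -0.333   0.115 ] [ 0.5144 -0.3595 -0.002 ]
[0.5273 0.0248 0.113 ] [0.526  0.0268 0.1149]
[ 0.5234 -0.0481  0.113 ] [ 0.5219 -0.0457  0.1151]
[ 0.5222 -0.1459  0.113 ] [ 0.5246 -0.1499  0.1096]
```

View pics/crop.png

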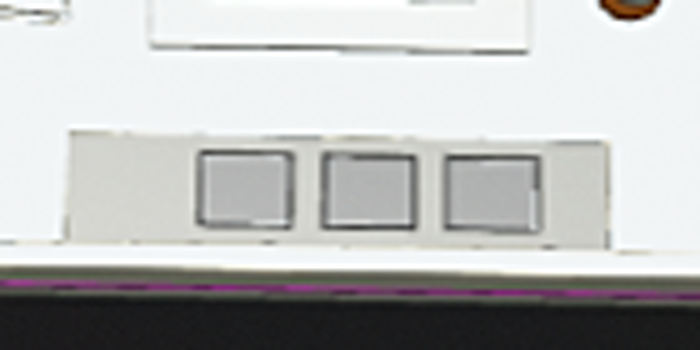

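>>> carry_out(
  fingers=[1, 1, 1, 1, 1, 1, 1, 1, 1, 1],
  offset=[
    [2, 2, 0],
    [5, 5, 0],
    [8.5, 8.5, 0],
    [12, 12, 0],
    [15.5, 15.5, 0],
    [19, 19, 0],
    [22.5, 22.5, 0],
    [26, 26, 0],
    [29.5, 29.5, 0],
    [33, 33, 0],
  ],
  rotation=[
    [0, 0, -0.03],
    [0, 0, -0.06],
    [0, 0, -0.09],
    [0, 0, -0.12],
    [0, 0, -0.15],
    [0, 0, -0.18],
    [0, 0, -0.21],
    [0, 0, -0.24],
    [0, 0, -0.27],
    [0, 0, -0.31],
  ],
)

```text
time: 1.1
eef_pos: [0.5163, -0.1593, 0.2013]
tcp_rot: [[0.999, 0.05, -0.0], [0.05, -0.999, -0.0], [-0.0, 0.0, -1.0]]
force: [0.5, -1.4, 0.0]
gripper_width: 0.0001
gripper_force: 0.0
```

>>> carry_out(
  fingers=[1, 1, 1, 1, 1, 1, 1, 1],
  offset=[
    [1, 1, -1],
    [1.3, 1.2, -2],
    [1.3, 1.2, -4],
    [1.3, 1.2, -5],
    [1.3, 1.2, -5],
    [1.3, 1.2, -5],
    [1.3, 1.2, -5],
    [1.3, 1.2, -5],
  ],
  rotation=[
    [0, 0, 0],
    [0, 0, 0],
    [0, 0, 0],
    [0, 0, 0],
    [0, 0, 0],
    [0, 0, 0],
    [0, 0, 0],
    [0, 0, 0],
  ],
)

```text
time: 1.9
eef_pos: [0.5286, -0.1497, 0.1525]
tcp_rot: [[0.999, 0.05, 0.002], [0.05, -0.999, -0.0], [0.001, 0.001, -1.0]]
force: [0.1, -0.0, -0.0]
gripper_width: 0.0001
gripper_force: 0.0
```

```bash
python3 - <<'E'
from h import *
s=monitor.observe(); print(s['eef_pos'],s['tcp_rot'],s['force'],s['time'],s['gripper_width'])
d=grab('wrist','w1.png')
for p in [(.521,-.0135,.113),(.525,-.082,.113),(.528,-.149,.113)]: print(proj(d,np.array(p)))
E
```

```text
[ 0.5285993  -0.14968912  0.15246048] [[ 9.98742573e-01  5.01100178e-02  1.50332693e-03]
 [ 5.01107159e-02 -9.98743576e-01 -4.30358577e-04]
 [ 1.47987284e-03  5.05150221e-04 -9.99998777e-01]] [ 0.1173651  -0.0120185  -0.03819372] 1.9 0.00014758361640185633
[ 71.88419513 251.69550188]
[197.07814356 250.71500807]
[319.55394635 251.33522481]
```

View pics/w1.png

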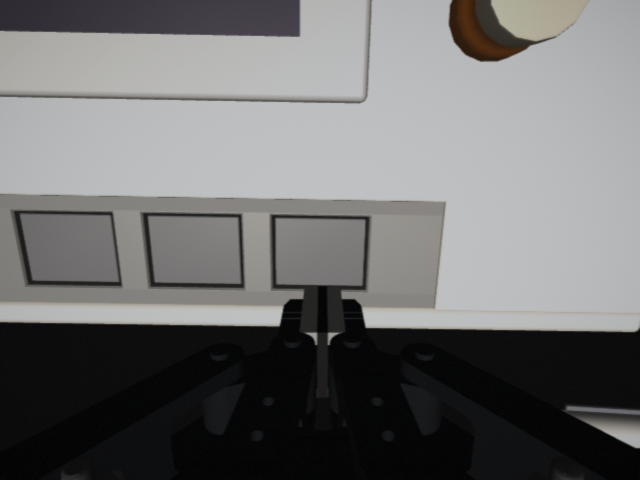

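The wrist view confirms the pads: centres at about (70,250), (195,250) and (320,252), matching the projected estimates. The tool is over the right one, so I'll probe that first.

>>> carry_out(
  fingers=[1, 1, 1, 1, 1, 1, 1],
  offset=[
    [0, 0, -1],
    [0, 0, -2],
    [0, 0, -2.8],
    [0, 0, -3.2],
    [0, 0, -3.4],
    [0, 0, -3.4],
    [0, 0, -3.4],
  ],
  rotation=[
    [0, 0, 0],
    [0, 0, 0],
    [0, 0, 0],
    [0, 0, 0],
    [0, 0, 0],
    [0, 0, 0],
    [0, 0, 0],
  ],
)

```text
time: 2.65
eef_pos: [0.5285, -0.1492, 0.1177]
tcp_rot: [[0.999, 0.051, 0.0], [0.051, -0.999, -0.0], [0.0, 0.0, -1.0]]
force: [-0.1, -0.2, -0.2]
gripper_width: 0.0001
gripper_force: 0.0
```

>>> carry_out(
  fingers=[1, 1, 1],
  offset=[
    [0, 0, -0.1],
    [0, 0, -0.2],
    [0, 0, -0.2],
  ],
  rotation=[
    [0, 0, 0],
    [0, 0, 0],
    [0, 0, 0],
  ],
)

```text
time: 2.95
eef_pos: [0.5284, -0.1492, 0.1155]
tcp_rot: [[0.999, 0.051, 0.0], [0.051, -0.999, -0.0], [0.0, 0.0, -1.0]]
force: [-0.2, 0.8, -0.2]
gripper_width: -0.0001
gripper_force: 0.0
```

>>> carry_out(
  fingers=[1, 1, 1, 1],
  offset=[
    [0, 0, -0.1],
    [0, 0, -0.2],
    [0, 0, -0.3],
    [0, 0, -0.3],
  ],
  rotation=[
    [0, 0, 0],
    [0, 0, 0],
    [0, 0, 0],
    [0, 0, 0],
  ],
)

```text
time: 3.35
eef_pos: [0.5282, -0.1492, 0.1123]
tcp_rot: [[0.999, 0.051, -0.0], [0.051, -0.999, 0.0], [-0.0, -0.0, -1.0]]
force: [-0.3, -0.5, 0.9]
gripper_width: 0.0004
gripper_force: 0.0
```

>>> carry_out(
  fingers=[1, 1],
  offset=[
    [0, 0, -0.05],
    [0, 0, -0.05],
  ],
  rotation=[
    [0, 0, 0],
    [0, 0, 0],
  ],
)

```text
time: 3.55
eef_pos: [0.5283, -0.1492, 0.1119]
tcp_rot: [[0.999, 0.051, -0.0], [0.051, -0.999, -0.0], [-0.0, 0.0, -1.0]]
force: [-0.2, -0.7, -0.2]
gripper_width: 0.0002
gripper_force: 0.0
```

>>> carry_out(
  fingers=[1, 1, 1],
  offset=[
    [0, 0, -0.05],
    [0, 0, -0.1],
    [0, 0, -0.1],
  ],
  rotation=[
    [0, 0, 0],
    [0, 0, 0],
    [0, 0, 0],
  ],
)

```text
time: 3.85
eef_pos: [0.5283, -0.1492, 0.1109]
tcp_rot: [[0.999, 0.051, -0.0], [0.051, -0.999, 0.0], [-0.0, -0.0, -1.0]]
force: [0.0, 0.1, -0.3]
gripper_width: 0.0
gripper_force: 0.0
```

>>> carry_out(
  fingers=[1, 1, 1],
  offset=[
    [0, 0, -0.05],
    [0, 0, -0.1],
    [0, 0, -0.1],
  ],
  rotation=[
    [0, 0, 0],
    [0, 0, 0],
    [0, 0, 0],
  ],
)

```text
time: 4.15
eef_pos: [0.5283, -0.1492, 0.1099]
tcp_rot: [[0.999, 0.051, -0.0], [0.051, -0.999, -0.0], [-0.0, 0.0, -1.0]]
force: [0.2, -0.0, 0.8]
gripper_width: -0.0002
gripper_force: 0.0
```

>>> carry_out(
  fingers=[1, 1, 1],
  offset=[
    [0, 0, -0.05],
    [0, 0, -0.1],
    [0, 0, -0.1],
  ],
  rotation=[
    [0, 0, 0],
    [0, 0, 0],
    [0, 0, 0],
  ],
)

```text
time: 4.45
eef_pos: [0.5283, -0.1492, 0.1089]
tcp_rot: [[0.999, 0.051, -0.0], [0.051, -0.999, 0.0], [-0.0, -0.0, -1.0]]
force: [0.9, 0.9, -0.1]
gripper_width: -0.0002
gripper_force: 0.0
```

```bash
python3 - <<'E'
from h import *
d=grab('wrist','w2.png')
s=monitor.observe(); print(s['eef_pos'],s['force'],s['effort'])
E
```

```text
[ 0.52831146 -0.14919553  0.10893337] [-0.17128068  0.64267287 -0.48865234] [ 6.40820945e-04 -4.68747211e+01  3.46969056e+01 -7.51555403e-03
  2.54331717e-04 -5.84948452e-06]
```

View pics/w2.png

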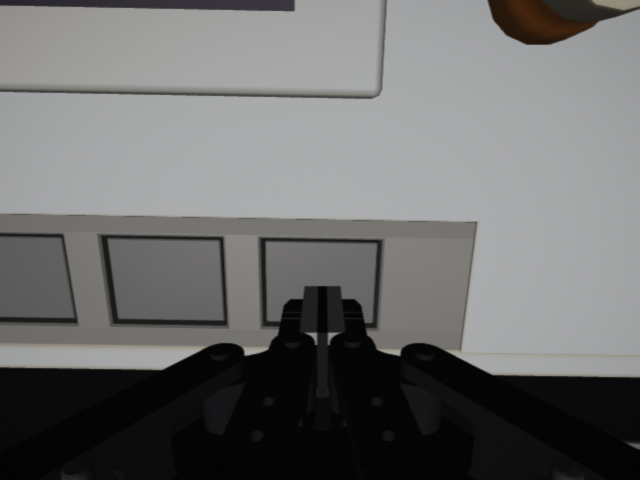

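The tips are at about (322,288), inside the right pad (rows 238–328, columns 262–382), with no contact yet. I'll keep going down.

>>> carry_out(
  fingers=[1, 1, 1],
  offset=[
    [0, 0, -0.05],
    [0, 0, -0.1],
    [0, 0, -0.1],
  ],
  rotation=[
    [0, 0, 0],
    [0, 0, 0],
    [0, 0, 0],
  ],
)

```text
time: 4.8
eef_pos: [0.5283, -0.1492, 0.1079]
tcp_rot: [[0.999, 0.051, -0.0], [0.051, -0.999, 0.0], [-0.0, -0.0, -1.0]]
force: [0.4, 0.7, -0.1]
gripper_width: -0.0001
gripper_force: 0.0
```

```bash
python3 - <<'E'
from h import *
d=load('wrist'); print(proj(d,np.array([.5283,-.1492,.1089])))
# height of pads/strip from depth, wrist cam
for u,v in [(320,255),(280,300),(165,280),(242,280),(420,280),(420,150),(322,300),(322,289)]: print(u,v,dep(d,u,v).round(4))
# two-view triangulation of strip corner right-far: w1 cam vs w2 done via depth only
E
```

```text
[320.74332395 277.67039666]
320 255 [ 0.541  -0.1483  0.1141]
280 300 [ 0.5186 -0.1314  0.1137]
165 280 [ 0.5253 -0.08    0.1129]
242 280 [ 0.5283 -0.1148  0.116 ]
420 280 [ 0.5324 -0.1924  0.1162]
420 150 [ 0.5879 -0.1856  0.117 ]
322 300 [ 0.539  -0.1492  0.155 ]
322 289 [ 0.5389 -0.1492  0.1456]
```

```bash
python3 - <<'E'
from h import *
d=grab('side'); s=monitor.observe(); t=s['eef_pos']; print(t)
p=proj(d,t); print('tcp px',p, 'depth exp',(d['R']@t+d['t'])[2])
u,v=map(int,p)
x0,y0=u-70,v-100
im=d['frame'][y0:y0+140,x0:x0+140]; cv2.imwrite('pics/s2.png',cv2.resize(im,None,fx=4,fy=4,interpolation=cv2.INTER_CUBIC)[:,:,::-1])
print(x0,y0)
for k in range(v-40,v+8,4): print(k,dep(d,u,k).round(3))
w=load('wrist')
for k in range(286,400,12): print(k,dep(w,310,k).round(3),w['depth'][k,310])
E
```

```text
[ 0.52831035 -0.14918009  0.10795109]
tcp px [353.69748794 220.20108264] depth exp 1.5860036539769578
283 120
180 [ 0.515 -0.119  0.257]
184 [ 0.514 -0.118  0.246]
188 [ 0.515 -0.119  0.233]
192 [ 0.52  -0.128  0.214]
196 [ 0.533 -0.151  0.184]
200 [ 0.515 -0.121  0.195]
204 [ 0.524 -0.136  0.17 ]
208 [ 0.522 -0.134  0.16 ]
212 [ 0.526 -0.141  0.141]
216 [ 0.538 -0.161  0.111]
220 [ 0.525 -0.14   0.115]
224 [ 0.515 -0.124  0.115]
286 [ 0.539 -0.145  0.144] 0.1491918
298 [ 0.539 -0.145  0.153] 0.14021805
310 [ 0.539 -0.145  0.163] 0.13061792
322 [ 0.539 -0.146  0.17 ] 0.124004245
334 [ 0.538 -0.146  0.177] 0.11821846
346 [ 0.54  -0.146  0.186] 0.10849554
358 [ 0.54  -0.146  0.192] 0.103182994
370 [ 0.54  -0.146  0.196] 0.09915425
382 [ 0.537 -0.146  0.197] 0.099223785
394 [ 0.526 -0.147  0.187] 0.11134746
```

View pics/s2.png

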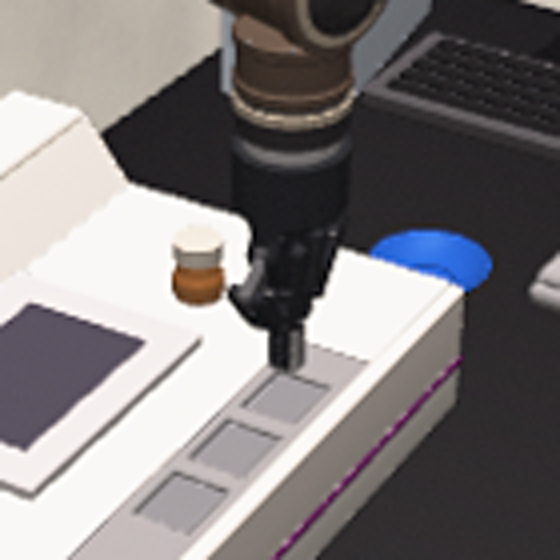

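The picture shows the real fingertips still well above the pad. They end about 35 mm short of the reported TCP, at z≈0.143, so I'll go by vision and force rather than the reported z.

>>> carry_out(
  fingers=[1, 1, 1, 1, 1, 1, 1, 1],
  offset=[
    [0, 0, -0.3],
    [0, 0, -0.6],
    [0, 0, -0.9],
    [0, 0, -1.2],
    [0, 0, -1.5],
    [0, 0, -1.7],
    [0, 0, -1.8],
    [0, 0, -1.8],
  ],
  rotation=[
    [0, 0, 0],
    [0, 0, 0],
    [0, 0, 0],
    [0, 0, 0],
    [0, 0, 0],
    [0, 0, 0],
    [0, 0, 0],
    [0, 0, 0],
  ],
)

```text
time: 5.65
eef_pos: [0.5283, -0.1492, 0.0899]
tcp_rot: [[0.999, 0.051, -0.0], [0.051, -0.999, 0.0], [-0.0, -0.0, -1.0]]
force: [-1.1, -0.2, 0.3]
gripper_width: -0.0004
gripper_force: 0.0
```

```bash
python3 - <<'E'
from h import *
d=grab('side'); s=monitor.observe(); t=s['eef_pos']; print(t,s['force'])
im=d['frame'][170:260,308:398]; cv2.imwrite('pics/s3.png',cv2.resize(im,None,fx=6,fy=6,interpolation=cv2.INTER_CUBIC)[:,:,::-1])
for z in (.113,.12,.13,.14): print(z,(proj(d,np.array([t[0],t[1],z]))-[308,170])*6)
E
```

```text
[ 0.528329   -0.14916366  0.09001883] [-0.32971148  0.00453417 -0.29986716]
0.113 [274.33916199 292.21673988]
0.12 [274.62869107 279.6887364 ]
0.13 [275.04502593 261.67381184]
0.14 [275.4645966  243.51887258]
```

View pics/s3.png

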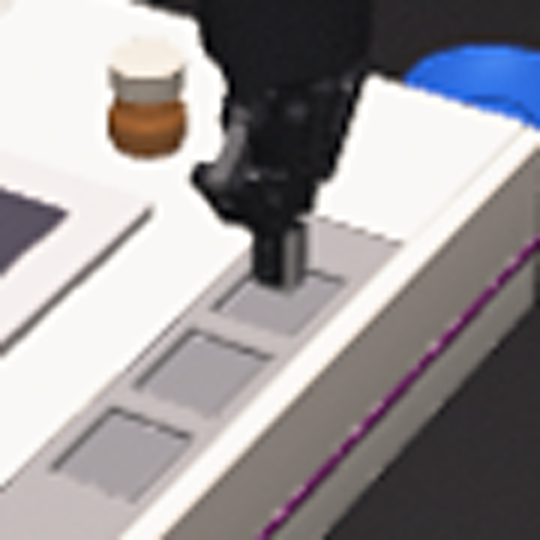

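The tips (crop 278,287) are now only several mm above the right pad (centre about 280,300). I'll step down finely.

>>> carry_out(
  fingers=[1, 1, 1, 1, 1],
  offset=[
    [0, 0, -0.1],
    [0, 0, -0.2],
    [0, 0, -0.3],
    [0, 0, -0.4],
    [0, 0, -0.4],
  ],
  rotation=[
    [0, 0, 0],
    [0, 0, 0],
    [0, 0, 0],
    [0, 0, 0],
    [0, 0, 0],
  ],
)

```text
time: 6.2
eef_pos: [0.5282, -0.1492, 0.0858]
tcp_rot: [[0.999, 0.051, -0.0], [0.051, -0.999, 0.0], [-0.0, -0.0, -1.0]]
force: [0.2, 0.1, 0.1]
gripper_width: -0.0001
gripper_force: 0.0
```

>>> carry_out(
  fingers=[1, 1, 1],
  offset=[
    [0, 0, -0.1],
    [0, 0, -0.2],
    [0, 0, -0.2],
  ],
  rotation=[
    [0, 0, 0],
    [0, 0, 0],
    [0, 0, 0],
  ],
)

```text
time: 6.5
eef_pos: [0.5283, -0.1491, 0.0838]
tcp_rot: [[0.999, 0.051, -0.0], [0.051, -0.999, 0.0], [-0.0, -0.0, -1.0]]
force: [-1.0, 0.1, 0.5]
gripper_width: -0.0001
gripper_force: 0.0
```

>>> carry_out(
  fingers=[1, 1, 1],
  offset=[
    [0, 0, -0.05],
    [0, 0, -0.1],
    [0, 0, -0.1],
  ],
  rotation=[
    [0, 0, 0],
    [0, 0, 0],
    [0, 0, 0],
  ],
)

```text
time: 6.8
eef_pos: [0.5284, -0.1492, 0.0833]
tcp_rot: [[0.999, 0.051, 0.0], [0.051, -0.999, -0.0], [0.0, 0.0, -1.0]]
force: [-0.9, 0.0, 2.7]
gripper_width: 0.0
gripper_force: 1.2
```

Contact at reported z≈0.0835.

>>> carry_out(
  fingers=[1, 1],
  offset=[
    [0, 0, -0.05],
    [0, 0, -0.05],
  ],
  rotation=[
    [0, 0, 0],
    [0, 0, 0],
  ],
)

```text
time: 7.0
eef_pos: [0.5284, -0.1492, 0.0829]
tcp_rot: [[0.999, 0.051, 0.0], [0.051, -0.999, -0.0], [0.0, 0.0, -1.0]]
force: [-1.6, 0.3, 5.0]
gripper_width: -0.0001
gripper_force: 2.3
```

>>> carry_out(
  fingers=[1, 1],
  offset=[
    [0, 0, -0.05],
    [0, 0, -0.05],
  ],
  rotation=[
    [0, 0, 0],
    [0, 0, 0],
  ],
)

```text
time: 7.2
eef_pos: [0.5284, -0.1492, 0.0822]
tcp_rot: [[0.999, 0.051, 0.0], [0.051, -0.999, -0.0], [0.0, 0.0, -1.0]]
force: [-1.6, 0.3, 6.0]
gripper_width: 0.0002
gripper_force: 2.6
```

>>> carry_out(
  fingers=[1, 1, 1],
  offset=[
    [0, 0, -0.05],
    [0, 0, -0.1],
    [0, 0, -0.1],
  ],
  rotation=[
    [0, 0, 0],
    [0, 0, 0],
    [0, 0, 0],
  ],
)

```text
time: 7.5
eef_pos: [0.5284, -0.1492, 0.0812]
tcp_rot: [[0.999, 0.051, 0.0], [0.051, -0.999, -0.0], [0.0, 0.0, -1.0]]
force: [-1.6, -0.1, 5.7]
gripper_width: -0.0003
gripper_force: 2.6
```

The pad gives: the force stays flat as the tool goes down. I'll press on to release the catch.

>>> carry_out(
  fingers=[1, 1, 1, 1, 1],
  offset=[
    [0, 0, -0.1],
    [0, 0, -0.2],
    [0, 0, -0.25],
    [0, 0, -0.25],
    [0, 0, -0.25],
  ],
  rotation=[
    [0, 0, 0],
    [0, 0, 0],
    [0, 0, 0],
    [0, 0, 0],
    [0, 0, 0],
  ],
)

```text
time: 8.0
eef_pos: [0.5284, -0.1492, 0.0789]
tcp_rot: [[0.999, 0.051, 0.0], [0.051, -0.999, -0.0], [0.0, 0.0, -1.0]]
force: [-2.9, 0.9, 5.8]
gripper_width: -0.0004
gripper_force: 3.2
```

```bash
python3 - <<'E'
from h import *
a=load('top'); d=grab('top'); s=monitor.observe(); print(s['eef_pos'],s['force'])
for u,v in [(315,208),(315,198),(373,208)]: print(dep(a,u,v).round(3),dep(d,u,v).round(3))
E
```

```text
[ 0.52842683 -0.14919633  0.07885449] [-1.85527014 -0.10214828  6.11100633]
[0.617 0.016 0.127] [0.608 0.016 0.161]
[0.644 0.017 0.133] [0.637 0.017 0.158]
[ 0.625 -0.145  0.125] [ 0.493 -0.097  0.608]
```

The lid is rising, so I'll back off up and towards the robot.

>>> carry_out(
  fingers=[1, 1, 1, 1, 1, 1, 1, 1, 1, 1],
  offset=[
    [0, 0, 0],
    [0, 0, 0.5],
    [0, 0, 1.5],
    [0, 0, 3],
    [-2, 0, 4.5],
    [-5, 0, 6.5],
    [-8, 0, 8],
    [-11, 0, 10],
    [-14, 0, 11],
    [-16, 0, 12],
  ],
  rotation=[
    [0, 0, 0],
    [0, 0, 0],
    [0, 0, 0],
    [0, 0, 0],
    [0, 0, 0],
    [0, 0, 0],
    [0, 0, 0],
    [0, 0, 0],
    [0, 0, 0],
    [0, 0, 0],
  ],
)

```text
time: 9.05
eef_pos: [0.3667, -0.149, 0.1997]
tcp_rot: [[0.999, 0.051, 0.001], [0.051, -0.999, -0.0], [0.001, 0.0, -1.0]]
force: [-0.1, 0.4, 0.1]
gripper_width: 0.0001
gripper_force: 0.0
```

>>> carry_out(
  fingers=[1, 1, 1, 1, 1, 1, 1, 1, 1, 1],
  offset=[
    [0, 0, 0],
    [0, 0, 0],
    [0, 0, 0],
    [0, 0, 0],
    [0, 0, 0],
    [0, 0, 0],
    [0, 0, 0],
    [0, 0, 0],
    [0, 0, 0],
    [0, 0, 0],
  ],
  rotation=[
    [0, 0, 0],
    [0, 0, 0],
    [0, 0, 0],
    [0, 0, 0],
    [0, 0, 0],
    [0, 0, 0],
    [0, 0, 0],
    [0, 0, 0],
    [0, 0, 0],
    [0, 0, 0],
  ],
)

```text
time: 10.05
eef_pos: [0.3683, -0.1492, 0.1985]
tcp_rot: [[0.999, 0.051, 0.0], [0.051, -0.999, -0.0], [0.0, 0.0, -1.0]]
force: [0.5, -0.3, -0.4]
gripper_width: -0.0003
gripper_force: 0.0
```

>>> carry_out(
  fingers=[1, 1, 1, 1, 1, 1, 1, 1, 1, 1],
  offset=[
    [0, 0, 0],
    [0, 0, 0],
    [0, 0, 0],
    [0, 0, 0],
    [0, 0, 0],
    [0, 0, 0],
    [0, 0, 0],
    [0, 0, 0],
    [0, 0, 0],
    [0, 0, 0],
  ],
  rotation=[
    [0, 0, 0],
    [0, 0, 0],
    [0, 0, 0],
    [0, 0, 0],
    [0, 0, 0],
    [0, 0, 0],
    [0, 0, 0],
    [0, 0, 0],
    [0, 0, 0],
    [0, 0, 0],
  ],
)

```text
time: 11.05
eef_pos: [0.3683, -0.1492, 0.1985]
tcp_rot: [[0.999, 0.051, -0.0], [0.051, -0.999, 0.0], [-0.0, -0.0, -1.0]]
force: [-0.3, 0.2, 0.6]
gripper_width: -0.0001
gripper_force: 0.0
```

```bash
python3 - <<'E'
from h import *
d=grab('side','s4.png'); s=monitor.observe(); print(s['eef_pos'],s['force'],s['time'])
E
```

```text
[ 0.36832916 -0.14916218  0.19849207] [-0.31227749  0.08275118 -0.03881015] 11.1
```

View pics/s4.png

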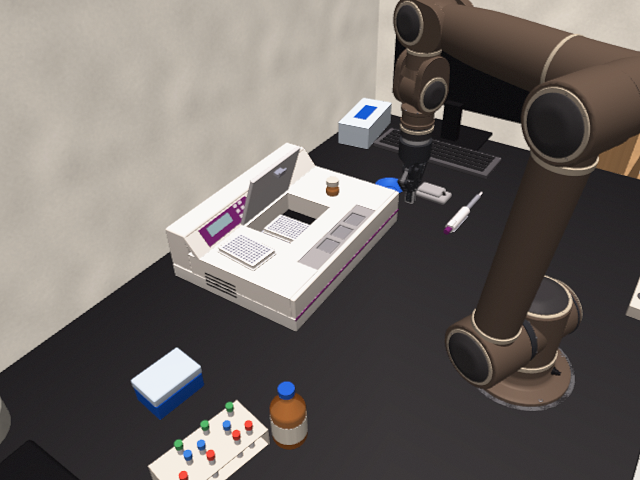

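The lid stands open (front edge near (298,150)), the hand is clear of the reader, and nothing else has moved. I'll let it settle for one more second, then hand in.

>>> carry_out(
  fingers=[1, 1, 1, 1, 1, 1, 1, 1, 1, 1],
  offset=[
    [0, 0, 0],
    [0, 0, 0],
    [0, 0, 0],
    [0, 0, 0],
    [0, 0, 0],
    [0, 0, 0],
    [0, 0, 0],
    [0, 0, 0],
    [0, 0, 0],
    [0, 0, 0],
  ],
  rotation=[
    [0, 0, 0],
    [0, 0, 0],
    [0, 0, 0],
    [0, 0, 0],
    [0, 0, 0],
    [0, 0, 0],
    [0, 0, 0],
    [0, 0, 0],
    [0, 0, 0],
    [0, 0, 0],
  ],
)

```text
time: 12.1
eef_pos: [0.3683, -0.1492, 0.1985]
tcp_rot: [[0.999, 0.051, 0.0], [0.051, -0.999, -0.0], [0.0, 0.0, -1.0]]
force: [-0.5, -0.1, 0.5]
gripper_width: 0.0001
gripper_force: 0.0
```

```bash
python3 - <<'E'
from h import *
a=load('side'); d=grab('side'); print(np.abs(a['frame'].astype(int)-d['frame'])[140:240,170:400].max())
print(ticket.hand_in())
E
```

```text
5
the job is handed in; nothing more can be done
None
```

I pressed the right-hand pad, which was the release; the lid sprang open and stayed open, the hand is clear of the reader, and I handed the job in at about 12 s (no verdict was returned).

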